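# Load the gauge-checking hanger with two staggered slotted weights

### The arm

A 6-joint arm with a two-finger parallel gripper is mounted at the origin on the work surface. World frame = base frame: x ahead of the robot, y to its left, z up, the work surface at z = 0. Lengths are in m, angles in rad, forces in N, time in s.
With the tool pointing down it reaches from about 0.425 to 0.95 m from the base axis. Payload 3.5 kg.
Tool frame: the origin (TCP) lies midway between the tips of the shut fingers; the grasp point (between the pads) lies 19 mm behind it; x points along the fingers, z is the direction in which the jaws open and shut, and the axes are right-handed (so a half turn about x gives the same grasp; the last joint's range is limited). The gripper opens to 85 mm and grips with 20 to 120 N. Pads are 22 mm wide; open, the fingers measure 114 mm over their backs; the gripper's body (76 mm by 85 mm) begins 54 mm behind the grasp point. The pads swing forward as they close: fully open they stand 13 mm farther back than shut.
Start: joints at [1.104, 0.286, 1.577, -0, 1.279, -0.15], TCP at [0.21, 0.641, 0.231] pointing down, gripper open.
Joint ranges: [-2.77, 2.77], [-0.9, 2.22], [0.21, 2.48], [-1.53, 4.67], [0.24, 2.81], [-2.84, 2.84]. Speed limits (rad/s): [2.79, 2.79, 3.14, 3.14, 3.14, 3.14].

### API

Orientations are given as a unit quaternion [x, y, z, w].
In Python, from plant import readout, eyes, ctrl gives the robot as it stands.
- The arm moves only by the tool move_arm, never from a script. Its argument "commands" is a list of rows, each a list of 7 numbers: the turn, a rotation vector about the world's x, y, z in rad, then the shift along the world's x, y, z in mm, then the closure in counts, from 0 (fully open) to 255 (shut). A call has 1 to 12 rows; each row is the pose to reach, as a shift and turn from the pose measured when the call began; what a row does not reach only later rows make up. A row lasts 1/10 s, in which the tool goes at most 50 mm and 8.59 degrees, less where a joint would pass 70% of its speed; a pose out of reach is approached as far as the arm can. A call with a gripper value outside its range is refused whole. The fingers move at their own pace and stop on an object; "newtons" is the grip in N (left out, the last holds). Time passes only in rows, so rows that repeat a pose let the fingers close. It gives the time, the measured TCP pose, the force and the opening at its end, in the units of the state.
- readout.get_state(): the state, without advancing time (a new reading comes with each control period).
- eyes.read_camera(name): name is "side" or "top" or "wrist"; returns a dict with "color" (384x512x3 uint8, red, green, blue), "depth" (384x512 float32, m along the optical axis (not along the pixel's ray), 0 where there is no reading), "K" (3x3 intrinsics, pixels), "dist" ([k1, k2, p1, p2, k3] as OpenCV has them; the pictures are not rectified), "eye" and "attitude" of the camera in the world. Camera axes: x right, y down, z forward; pixel columns grow to the right and rows downward; lengths in m; the calibration is good to about 2 mm. A picture is of the moment at which its call begins.
- ctrl.sign_off(): hands the job in, once; it reports no verdict.
The state is a dict: "time": time; "qpos": joint angles; "dq": joint speeds; "joint_efforts": joint torques, N m; "eef_pos": TCP position; "tcp_rot": TCP orientation; "contact_force": force on the tool from outside, world axes, zero at the start; "wrist_torque": the same for the moment, N m; "opening": opening from 0.0 (shut) to 1.0 (fully open).
Only numpy, scipy, OpenCV 4.12 (cv2) and the standard library are available. Lean on these libraries where they do the work, as an engineer would, in place of code of your own. Each camera call takes 0.05 s, during which the arm holds its last target.

### The job

Load the checking stand's hanger: slide the yellow slotted disc onto the rod and turn it until it drops over the brass key and lies flat on the tray, then slide the red disc on and lay it flat on top of it, each with the rod at the inner end of its slot. Stagger the slots so that nothing can slide off: they must point at least a quarter turn apart. Let go of both discs and leave the other things on the cart where they are.

Things in the scene. Friction and masses are not known exactly. Their poses are not given: they have to be found in the camera images.
- stand: Checking stand, fixed. Origin on the cart top, on the hanger rod's axis; z up; x towards its two columns (18 mm diameter, at x 115, y +/-45 mm), away from the robot at yaw 0. The steel rod, 9 mm diameter, hangs on the axis from the head down to the tray. Base plate 16 mm high, x -65 to 135, y +/-75 mm. Open towards -x and both sides.
- head (a point): Centre of the underside of the round blue gauge head: 160 mm diameter, underside 210 mm and top 274 mm above the cart. It overhangs the discs, so a gripper pointing straight down does not fit beside the rod: work from the side with the tool leaning outward about 35 degrees.
- tray (a point): Point on the rod's axis at the upper face of the steel tray (92 mm diameter), 55 mm above the cart; axes as the stand's.
- key (a point): Point on the rod's axis at the top of the brass key, 7 mm above the tray. The key is two bars in one line through the axis, 15 mm wide, each from 18 to 44 mm from the axis. Their line is the stand's x axis give or take 15 degrees (so the seated yellow disc's slot faces about +y or -y); the exact turn is not in the reported axes: see or feel for it.
- grooved_disc: Yellow slotted weight, 110 mm diameter, 20 mm thick, about 0.32 kg, lying flat. Origin: centre of its underside; z up; x points to the mouth of its slot, the handle stands at -x, opposite the slot. A groove 20 mm wide, 8 mm deep, edges chamfered, crosses the underside along y and fits the key either way round. On the key it sits 7 mm too high; in line within 3 degrees and centred within 2 mm it drops flat.
- grooved_disc_grip (a point): Point on the centre line of the yellow disc's grey bar handle, at (-98, 0, 45) mm in its frame. The bar is 14 mm thick (along y), 22 mm wide, and leans outward 35 degrees from vertical, from (-72, 0, 8) to (-115, 0, 69) mm; a neck 16 mm wide, 9 to 19 mm up, joins it to the rim. Best pinched across the 14 mm, tool leaning along the handle.
- grooved_disc_mouth (a point): Mouth of the yellow disc's slot: on the rim at (55, 0, 10) mm in its frame. The slot, 14 mm wide and right through the thickness, runs from here inward along the disc's x axis and ends flat at x = -7 mm, so that a rod standing at the disc's origin is at the inner end of the slot.
- plain_disc: Red slotted weight, 110 mm diameter, 20 mm thick, about 0.32 kg, lying flat. Origin: centre of its underside; z up; x points to the mouth of its slot, the handle stands at -x, opposite the slot. Its underside is flat.
- plain_disc_grip (a point): Point on the centre line of the red disc's grey bar handle, at (-98, 0, 45) mm in its frame. The bar is 14 mm thick (along y), 22 mm wide, and leans outward 35 degrees from vertical, from (-72, 0, 8) to (-115, 0, 69) mm; a neck 16 mm wide, 9 to 19 mm up, joins it to the rim. Best pinched across the 14 mm, tool leaning along the handle.
- plain_disc_mouth (a point): Mouth of the red disc's slot: on the rim at (55, 0, 10) mm in its frame. The slot, 14 mm wide and right through the thickness, runs from here inward along the disc's x axis and ends flat at x = -7 mm, so that a rod standing at the disc's origin is at the inner end of the slot.
- spray_can: Bystander: white spray can with green label, 64 mm diameter, 190 mm high, origin at its underside.
- filter: Bystander: white pleated cabin filter lying flat, 200 x 170 x 29 mm, origin at the centre of its underside.
- wrench: Bystander: steel wrench 180 mm long lying on the cart, origin at its middle underneath.
- screwdriver: Bystander: red screwdriver lying on the cart, origin near its middle underneath.
- dish: Bystander: steel dish, 110 mm diameter, 30 mm high.
- grease_jar: Bystander: blue jar, 70 mm diameter, 70 mm high.
Not all that is in view belongs to the job. There is more than one size of the grooved_disc; the one meant has the size given above.

How it is judged:
On the way:
1. the yellow disc is on the rod, dropped over the key, flat on the tray (z of grooved_disc in the frame of tray between -0.003 and 0.003 m and horizontal distance between grooved_disc and tray below 0.007 m and angle between grooved_disc's own z axis and vertical below 0.06 rad), for 0.2 s.
At the end, for the whole second after the job is handed in: Yellow disc flat over the key (height within 3 mm), red disc flat on it (20 mm above the tray, within 3 mm), each centred on the rod within 7 mm and tilted under 0.06 rad; slots a quarter turn or more apart (78 degrees still passes); both at rest (all of step 1 and z of plain_disc in the frame of tray between 0.017 and 0.023 m and horizontal distance between plain_disc and tray below 0.007 m and angle between plain_disc's own z axis and vertical below 0.06 rad and x of plain_disc_mouth in the frame of grooved_disc below 0.012 m and linear speed of each of grooved_disc, plain_disc below 0.02 m/s); the robot touches nothing.
It fails at once if a bystander is shoved more than 30 mm (distance of any of spray_can, filter, wrench, screwdriver, dish, grease_jar from where it was at the start of the episode above 0.03 m).
It fails at once if the spray can or the grease jar is tipped over (angle between any of spray_can, grease_jar's own z axis and vertical above 0.5 rad).
It also fails if it takes over 72 s, if anything falls off the work surface, if the arm or the gripper's body presses on something with over 40 N, if the wrist force passes 120 N, or if a joint passes its speed limit or range.

## Working session

There is one attempt and no reset: what is moved stays moved. The work goes in short steps, Python scripts to look and compute and a tool call to move; the robot and the scene stay as the last step left them, time stands still between calls to the robot, and variables do not carry over. Pictures are saved under pics/ and viewed, and the job is handed in when it is done.

Besides the shell and the picture viewer there is one more tool, called after ">>>" as a command line: name --pt "numbers of a row" for each row, then --argument value for the rest. move_arm: Moves the arm, as the interface text tells. Its arguments: {"type":"object","properties":{"commands":{"type":"array"},"newtons":{"type":"number"}},"required":["commands"]}

```bash
ls; mkdir -p pics
cat > h.py <<'E'
import numpy as np, cv2
from scipy.spatial.transform import Rotation as R
from plant import readout, eyes, ctrl
def rot(c):
    a=np.array(c["attitude"],float)
    return a if a.shape==(3,3) else R.from_quat(a).as_matrix()
def shot(n,name):
    c=eyes.read_camera(n); np.savez('pics/'+name+'.npz',**{k:np.array(v) for k,v in c.items()})
    cv2.imwrite('pics/'+name+'.png',c["color"][:,:,::-1]); return c
def load(name): return dict(np.load('pics/'+name+'.npz'))
def rays(c,uv):
    uv=np.array(uv,float).reshape(-1,1,2)
    p=cv2.undistortPoints(uv,np.array(c["K"]),np.array(c["dist"])).reshape(-1,2)
    return np.c_[p,np.ones(len(p))]@rot(c).T
def plane(c,uv,z):
    d=rays(c,uv); e=np.array(c["eye"]); return e+d*((z-e[2])/d[:,2])[:,None]
def proj(c,P):
    r=rot(c).T; t=-r@np.array(c["eye"])
    return cv2.projectPoints(np.array(P,float).reshape(-1,1,3),cv2.Rodrigues(r)[0],t,np.array(c["K"]),np.array(c["dist"]))[0].reshape(-1,2)
def cloud(c):
    d=c["depth"];v,u=np.mgrid[:d.shape[0],:d.shape[1]]
    r=rays(c,np.c_[u.ravel(),v.ravel()]); P=np.array(c["eye"])+r*d.ravel()[:,None]
    P[d.ravel()==0]=np.nan
    return P.reshape(d.shape+(3,))
E
python3 - <<'E'
from h import *
s=readout.get_state(); print(s)
for n in("side","top","wrist"):
    c=shot(n,n+"0"); print(n,c["eye"],c["attitude"],c["K"],c["dist"])
E
```

```text
pics
{'time': 0.0, 'qpos': array([ 1.10398727e+00,  2.87198825e-01,  1.57816178e+00,  9.72642590e-06,
        1.27860616e+00, -1.49991907e-01]), 'dq': array([-0.00123642, -0.00106353, -0.00186595, -0.00107585, -0.00156918,
       -0.00030917]), 'joint_efforts': array([ 1.06016450e-03, -4.05966461e+01, -2.92633957e+01, -4.35208597e-05,
        5.73173966e-03,  5.18444978e-06]), 'eef_pos': array([0.20995975, 0.64082938, 0.22993331]), 'tcp_rot': array([-0.41524768,  0.57336062,  0.41448279,  0.57186623]), 'contact_force': array([ 0.20798944, -0.86012823,  0.57497068]), 'wrist_torque': array([0.02254151, 0.00350986, 0.02767483]), 'opening': 1.002674202782228}
side [ 0.44177671 -1.01404752  1.13347907] [ 0.91910075 -0.03228127  0.02443683 -0.39193696] [[390.98550873   0.         251.6354296 ]
 [  0.         390.98550873 192.88543943]
 [  0.           0.           1.        ]] [-0.07179807  0.          0.          0.          0.        ]
top [0.34438472 0.01186357 1.61742301] [ 0.70994398 -0.70135302  0.04810739 -0.04206144] [[434.78996963   0.         254.41818126]
 [  0.         434.78996963 192.94126105]
 [  0.           0.           1.        ]] [-0.02213031  0.          0.          0.          0.        ]
wrist [0.1327528  0.66611458 0.3722671 ] [0.7988816  0.5796769  0.09249821 0.13117527] [[310.40072128   0.         251.48806894]
 [  0.         310.40072128 191.83706786]
 [  0.           0.           1.        ]] [-0.01033078  0.          0.          0.          0.        ]
```

View pics/side0.png

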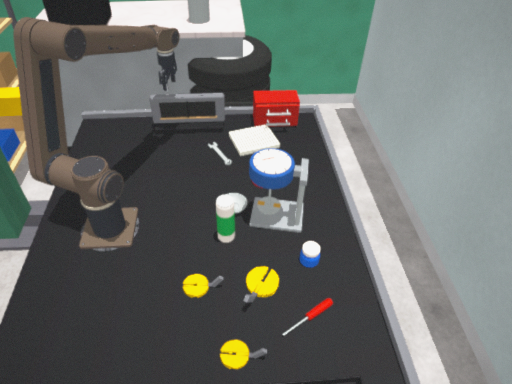

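View pics/top0.png

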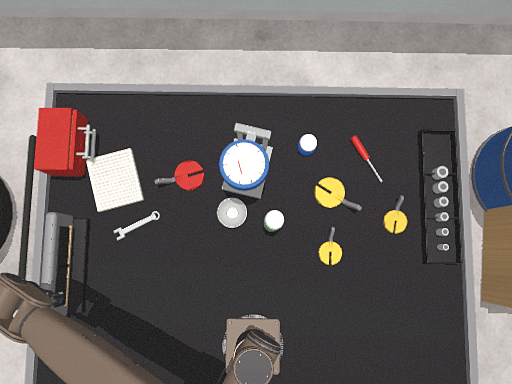

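View pics/wrist0.png

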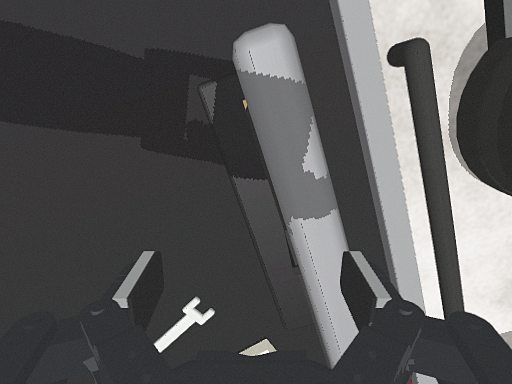

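The top view shows yellow discs at (330,192), (330,253) and (396,221), the red disc at (189,176), and the stand head at (244,164). The disc at (330,192) looks the largest, so I'll measure all three and enlarge that one.

```bash
cat > m.py <<'E'
from h import *
c=load("top0"); P=cloud(c)
hsv=cv2.cvtColor(c["color"],cv2.COLOR_RGB2HSV)
def discs(c,m,z=0.02):
    n,l,st,ce=cv2.connectedComponentsWithStats(m.astype(np.uint8))
    for i in range(1,n):
        if st[i,4]<150: continue
        cs,_=cv2.findContours((l==i).astype(np.uint8),cv2.RETR_EXTERNAL,cv2.CHAIN_APPROX_NONE)
        h=cv2.convexHull(cs[0])[:,0].astype(float)
        Q=plane(c,h,z)[:,:2]
        (x,y),r=cv2.minEnclosingCircle((Q*1000).astype(np.float32))
        # slot+handle: dark pixels inside circle
        v,u=np.mgrid[:384,:512]
        G=plane(c,np.c_[u.ravel(),v.ravel()],z)[:,:2].reshape(384,512,2)*1000-[x,y]
        ins=(np.hypot(G[...,0],G[...,1])<r*0.9)&(c["color"].max(2)<90)
        g=G[ins]; g0=g[np.hypot(*g.T)>0.35*r].mean(0) if ins.any() else [0,0]
        print("px",ce[i].round(),"c mm",round(x,1),round(y,1),"r",round(r,1),"slot yaw deg",np.degrees(np.arctan2(g0[1],g0[0])).round(1),"depth z",np.nanmedian(P[l==i][:,2]).round(4))
H,S,V=hsv[...,0],hsv[...,1],hsv[...,2]
print('yellow');discs(c,(H>20)&(H<35)&(S>120)&(V>80))
print('red');discs(c,((H<8)|(H>172))&(S>120)&(V>60))
# head
m=(H>100)&(H<125)&(S>120)&(V>60)
print('blue');discs(c,m,0.274)
print('jar');discs(c,m,0.06)
# tops
for n,(u,v) in dict(can=(274,219),dish=(232,213),jar=(308,143)).items(): print(n,P[v-2:v+3,u-2:u+3].reshape(-1,3).mean(0).round(3))
big=cv2.resize(c["color"][100:300,150:430],None,fx=2.8,fy=2.8,interpolation=cv2.INTER_CUBIC)
cv2.imwrite('pics/crop_top.png',big[:,:,::-1])
d=load("side0")
cv2.imwrite('pics/crop_side.png',cv2.resize(d["color"][140:370,170:340],None,fx=2.6,fy=2.6,interpolation=cv2.INTER_CUBIC)[:,:,::-1])
E
python3 m.py
```

```text
yellow
px [330. 192.] c mm 557.2 -279.1 r 57.6 slot yaw deg 59.0 depth z 0.0191
px [395. 221.] c mm 450.3 -521.0 r 45.3 slot yaw deg 169.4 depth z 0.0134
px [330. 252.] c mm 333.7 -279.4 r 43.5 slot yaw deg 176.0 depth z 0.0146
red
px [ 60. 142.] c mm 736.5 731.8 r 157.5 slot yaw deg -104.3 depth z 0.1367
px [360. 148.] c mm 728.7 -398.2 r 52.0 slot yaw deg -83.1 depth z 0.02
px [189. 175.] c mm 614.3 243.9 r 57.3 slot yaw deg -73.6 depth z 0.0189
blue
px [492. 173.] c mm 610.1 -775.9 r 139.7 slot yaw deg 126.0 depth z -0.5757
px [508. 164.] c mm 621.0 -815.0 r 91.0 slot yaw deg 102.1 depth z -0.4051
px [244. 168.] c mm 607.8 35.4 r 81.1 slot yaw deg 0.0 depth z 0.2688
jar
px [492. 173.] c mm 652.4 -901.4 r 162.0 slot yaw deg 126.0 depth z -0.5757
px [508. 164.] c mm 665.1 -946.7 r 105.5 slot yaw deg 102.1 depth z -0.4051
px [244. 168.] c mm 649.8 39.2 r 94.0 slot yaw deg 0.0 depth z 0.2688
can [ 0.442 -0.065  0.19 ]
dish [0.475 0.082 0.004]
jar [ 0.729 -0.194  0.07 ]
```

```bash
sleep 1
```

```text
(no output)
```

View pics/crop_top.png

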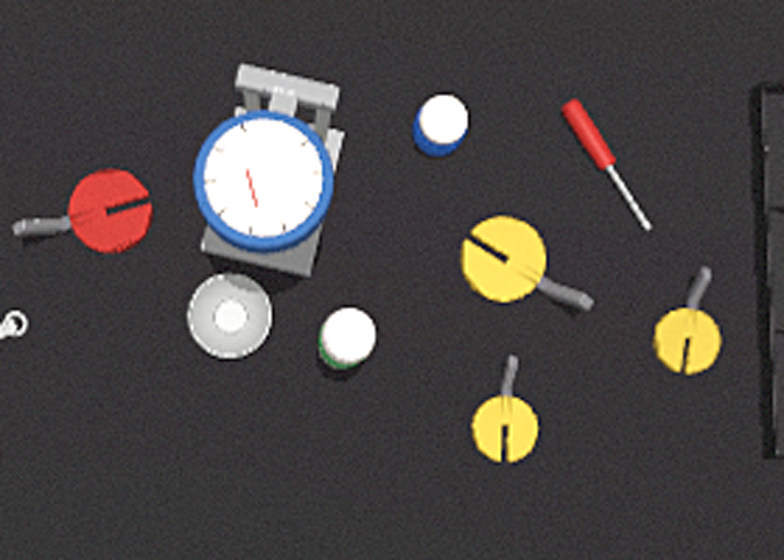

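View pics/crop_side.png

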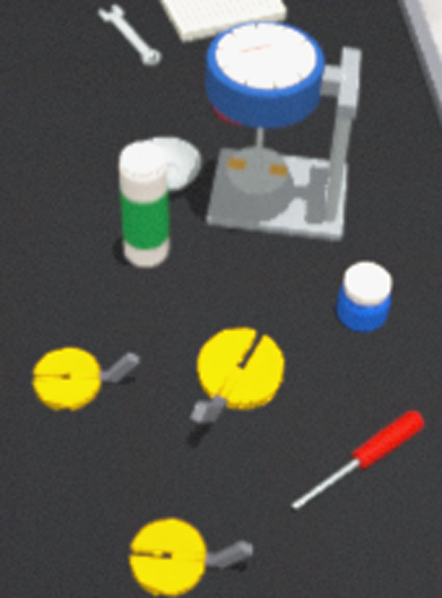

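The three yellow candidates are at top-view pixels (330,192), (396,221) and (330,253). The first measures about 112 mm across and 19–20 mm high, against about 88 mm and 14 mm for the other two, so (330,192) is the one meant; the crop confirms it. Next I'll measure the stand yaw and the key.

Run:
```python
from h import *
d=load("side0"); hs=cv2.cvtColor(d["color"],cv2.COLOR_RGB2HSV)
H,S,V=[hs[...,i] for i in range(3)]
m=(H>8)&(H<28)&(S>90)&(V>60); m[:190]=0;m[225:]=0;m[:,:240]=0;m[:,310:]=0
n,l,st,ce=cv2.connectedComponentsWithStats(m.astype(np.uint8))
for i in range(1,n):
    if st[i,4]>4: print("brass",ce[i],st[i],(plane(d,ce[i],.062)*1000).round(1))
c=load("top0"); print("stand front corners top view:")
a=plane(c,[[150+203/2.8,100+250/2.8],[150+312/2.8,100+275/2.8]],.016)*1000; print(a.round(1))
v=a[0]-a[1]; print("yaw",np.degrees(np.arctan2(-v[0],v[1])),"len",np.linalg.norm(v))
# side: rod bottom & tray
cv2.imwrite('pics/crop_stand.png',cv2.resize(d["color"][140:240,230:325],None,fx=6,fy=6,interpolation=cv2.INTER_CUBIC)[:,:,::-1])
s=readout.get_state(); r=R.from_quat(s["tcp_rot"]).as_matrix(); print(r.round(3))
q=s["qpos"]; A=R.from_euler('ZYZYZ',[q[0],q[1]+q[2],q[3],q[4],q[5]]).as_matrix(); print((A.T@r).round(3))
```

```text
brass [260.5 202.5] [258 201   6   4  22] [[580.6  44.2  62. ]]
brass [276.55 205.  ] [274 203   6   5  20] [[641.  27.  62.]]
stand front corners top view:
[[562.1 118.1  16. ]
 [530.6 -26.9  16. ]]
yaw -12.28122625776884 len 148.36368574888712
[[-0.001 -0.95   0.312]
 [-0.002  0.312  0.95 ]
 [-1.     0.    -0.002]]Traceback (most recent call last):
  File "<stdin>", line 14, in <module>
  File "scipy/spatial/transform/_rotation.pyx", line 1413, in scipy.spatial.transform._rotation.Rotation.from_euler
ValueError: Expected axis specification to be a non-empty string of upto 3 characters, got ZYZYZ
```

View pics/crop_stand.png

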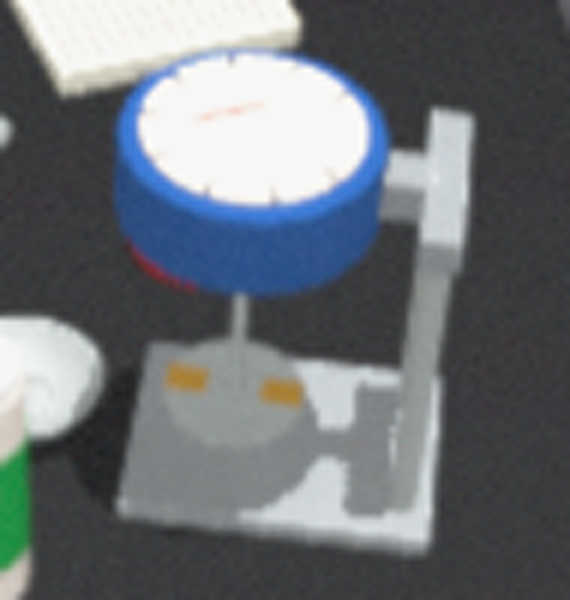

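The large yellow disc is at (557,-279) with yaw about 59°. The rod is at about (610,35.5) and the stand yaw is about -12.3°. The brass bars at side pixels (260.5,202.5) and (276.5,205) are 63 mm apart (62 expected), which puts the key line at about -16°. I'll now work out the move to the yellow handle.

```bash
cat >> h.py <<'E'
def tool(psi,flip=1,lean=35):
    p=np.radians(psi);c,s=np.cos(p),np.sin(p);a=np.radians(lean)
    x=np.array([np.sin(a)*c,np.sin(a)*s,-np.cos(a)]); z=flip*np.array([s,-c,0]); return np.c_[x,np.cross(z,x),z]
def tcp_for(cx,cy,cz,psi,back=0,flip=1):
    """disc origin mm -> TCP mm, R"""
    T=tool(psi,flip);p=np.radians(psi)
    g=np.array([cx-98*np.cos(p),cy-98*np.sin(p),cz+45.])
    return g+T[:,0]*(19-back),T
def rel(pos,T):
    s=readout.get_state(); r=R.from_quat(s["tcp_rot"]).as_matrix()
    return np.r_[R.from_matrix(T@r.T).as_rotvec().round(3),(np.array(pos)-np.array(s["eef_pos"])*1000).round(1)]
def A(q): return (R.from_euler('ZYZ',[q[0],q[1]+q[2],q[3]])*R.from_euler('YZ',[q[4],q[5]])).as_matrix()
E
python3 - <<'E'
from h import *
s=readout.get_state(); r=R.from_quat(s["tcp_rot"]).as_matrix()
C=A(s["qpos"]).T@r; print(C.round(3))
p,T=tcp_for(557,-279,0,59,100); print(p,rel(p,T))
D=tool(59,1,0); print("down pose turn",rel(p,D))
E
```

```text
[[-0.  0. -1.]
 [ 0.  1.  0.]
 [ 1. -0.  0.]]
[ 482.59775867 -402.82612369  111.35131559] [ 6.5500e-01  2.4200e-01 -1.7330e+00  2.7260e+02 -1.0438e+03 -1.1890e+02]
down pose turn [ 0.0000e+00 -2.0000e-03 -1.7950e+00  2.7260e+02 -1.0438e+03 -1.1890e+02]
```

>>> move_arm --pt "0 0 -0.05 30 0 50 0" --pt "0 0 -0.2 80 -40 100 0" --pt "0 0 -0.4 120 -80 150 0" --pt "0 0 -0.6 160 -120 180 0" --pt "0 0 -0.75 200 -170 190 0" --pt "0 0 -0.9 240 -220 190 0" --pt "0 0 -1.0 270 -270 190 0" --pt "0 0 -1.1 290 -320 190 0" --pt "0 0 -1.2 300 -370 190 0" --pt "0 0 -1.3 300 -420 190 0" --pt "0 0 -1.4 300 -470 190 0" --pt "0 0 -1.5 300 -520 190 0"

```text
time: 1.35
eef_pos: [0.4968, 0.2182, 0.4177]
tcp_rot: [0.088, 0.702, -0.088, 0.701]
contact_force: [0.7, 0.1, 0.3]
opening: 0.997
```

Run:
```python
from h import *
p,T=tcp_for(557,-279,0,59,150); print(p,rel(p,T)); print(readout.get_state()["qpos"])
```

```text
[ 467.82707349 -427.40867197  152.3089178 ] [ 5.650e-01 -2.380e-01 -2.820e-01 -2.890e+01 -6.456e+02 -2.654e+02]
[ 2.26418274e-01 -8.84343025e-02  1.64872542e+00  9.74543306e-04
  1.58329140e+00  4.76600141e-01]
```

>>> move_arm --pt "0 0 -0.05 0 -50 0 0" --pt "0 0 -0.1 0 -100 0 0" --pt "0 0 -0.15 0 -150 0 0" --pt "0 0 -0.2 0 -200 0 0" --pt "0.1 -0.05 -0.25 0 -250 0 0" --pt "0.2 -0.1 -0.28 0 -300 0 0" --pt "0.35 -0.15 -0.28 -5 -350 0 0" --pt "0.5 -0.2 -0.28 -10 -400 -10 0" --pt "0.565 -0.238 -0.282 -15 -450 -20 0" --pt "0.565 -0.238 -0.282 -20 -500 -30 0" --pt "0.565 -0.238 -0.282 -25 -550 -50 0" --pt "0.565 -0.238 -0.282 -29 -600 -70 0"

```text
time: 2.55
eef_pos: [0.468, -0.3712, 0.3521]
tcp_rot: [0.385, 0.593, 0.024, 0.707]
contact_force: [0.6, -0.6, 0.4]
opening: 0.999
```

>>> move_arm --pt "0 0 0 0 -50 -30 0" --pt "0 0 0 0 -60 -70 0" --pt "0 0 0 0 -60 -110 0" --pt "0 0 0 0 -60 -150 0" --pt "0 0 0 0 -60 -150 0"

```text
time: 3.05
eef_pos: [0.4657, -0.4281, 0.1943]
tcp_rot: [0.39, 0.595, 0.026, 0.702]
contact_force: [0.1, 0.4, -0.4]
opening: 0.999
```

Run:
```python
from h import *
c=shot("wrist","w1");shot("top","top1")
p,T=tcp_for(557,-279,0,59,60); print(p,rel(p,T)); print(readout.get_state()["qpos"])
```

```text
[ 494.41430681 -383.16008506   78.58523382] [-2.000e-03 -0.000e+00  1.000e-03  2.650e+01  4.770e+01 -1.234e+02]
[-1.1011075   0.36052941  1.62361882  0.50907164  1.52219861 -0.67969371]
```

View pics/w1.png

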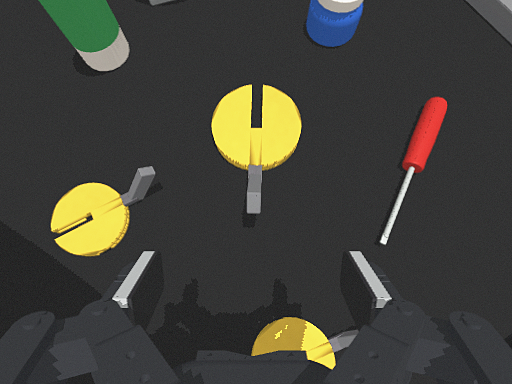

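The wrist view shows the large disc at (256,127), its slot from (257,85) to (256,128), and the handle from (256,165) to (253,209), straight ahead as expected. I'll refine the pose.

```bash
cat > fit.py <<'E'
from h import *
from scipy.optimize import least_squares
def slotdisc(c,mask,z,near,px=False,hw=9):
    """mask of disc colour; fits r=55 circle to rim pts far from camera; slot axis by dark px at plane z (top face)"""
    n,l,st,ce=cv2.connectedComponentsWithStats(mask.astype(np.uint8))
    i=l[near[1],near[0]]; assert i>0
    cs,_=cv2.findContours((l==i).astype(np.uint8),cv2.RETR_EXTERNAL,cv2.CHAIN_APPROX_NONE)
    k=max(cs,key=len)[:,0].astype(float); Q=plane(c,k,z)[:,:2]*1000
    c0=Q.mean(0); e=np.array(c["eye"])[:2]*1000; vd=(c0-e)/np.linalg.norm(c0-e)
    far=((Q-c0)@vd>0)&(np.hypot(*(Q-c0).T)>40)
    f=least_squares(lambda p:np.hypot(*(Q[far]-p).T)-55,c0,loss='soft_l1',f_scale=1.5)
    cc=f.x
    v,u=np.mgrid[:384,:512]
    G=plane(c,np.c_[u.ravel(),v.ravel()],z)[:,:2].reshape(384,512,2)*1000-cc
    rr=np.hypot(G[...,0],G[...,1]); ins=(l!=i)&(rr>8)&(rr<50)
    n2,l2,s2,_=cv2.connectedComponentsWithStats(ins.astype(np.uint8))
    j=1+np.argmax(s2[1:,4]); g=G[l2==j]
    d=np.linalg.svd(g-g.mean(0))[2][0]; d*=np.sign(d@g.mean(0))
    off=g.mean(0)@np.array([-d[1],d[0]])
    return cc,np.degrees(np.arctan2(d[1],d[0])),off,np.abs(f.fun).mean(),far.sum(),len(g)
E
python3 - <<'E'
from fit import *
c=load("w1"); hs=cv2.cvtColor(c["color"],cv2.COLOR_RGB2HSV); H,S,V=[hs[...,i] for i in range(3)]
m=(H>20)&(H<35)&(S>120)&(V>80)
print(slotdisc(c,m,.02,(230,120)))
# handle top centre: bar top at z .069; predicted pixels
for cc,ps in (((557,-279),59),):
    a=np.radians(ps);M=lambda x,z:[(cc[0]+x*np.cos(a))/1e3,(cc[1]+x*np.sin(a))/1e3,z/1e3]
    print(proj(c,[M(-115,69),M(-72,8),M(-98,45),M(55,20),M(-7,20)]).round(1))
c=load("top1"); hs=cv2.cvtColor(c["color"],cv2.COLOR_RGB2HSV); H,S,V=[hs[...,i] for i in range(3)]
m=(H>20)&(H<35)&(S>120)&(V>80)
try: print(slotdisc(c,m,.02,(335,192)))
except Exception as e: print(e)
E
```

```text
(array([ 557.91742016, -282.20613039]), np.float64(57.27851206466644), np.float64(0.06981895555003823), np.float64(1.599736770465862), np.int64(128), 313)
[[254.1 202.6]
 [254.2 180.8]
 [254.1 192.8]
 [253.8  83.2]
 [254.  126.8]]
(array([ 557.68901088, -279.27981563]), np.float64(58.70775292118539), np.float64(0.5738504627970356), np.float64(0.9440943022660823), np.int64(45), 22)
```

Run:
```python
from h import *
for b in (60,0):
    p,T=tcp_for(558,-280.5,0,58,b); print(p,rel(p,T))
```

```text
[ 493.60599478 -383.55195002   78.58523382] [-2.000e-03 -0.000e+00 -1.700e-02  2.560e+01  4.730e+01 -1.234e+02]
[ 511.84294696 -354.36672573   29.43611116] [-2.000e-03 -0.000e+00 -1.700e-02  4.390e+01  7.650e+01 -1.726e+02]
```

>>> move_arm --pt "0 0 -0.017 13 24 -60 60" --pt "0 0 -0.017 26 47 -105 90" --pt "0 0 -0.017 26 47 -123 90" --pt "0 0 -0.017 35 62 -148 90" --pt "0 0 -0.017 44 77 -171 90" --pt "0 0 -0.017 44 77 -172 90" --pt "0 0 -0.017 44 77 -172 90"

```text
time: 3.85
eef_pos: [0.5132, -0.3554, 0.0327]
tcp_rot: [0.39, 0.589, 0.019, 0.708]
contact_force: [0.6, -0.2, 0.3]
opening: 0.648
```

Run:
```python
from h import *
c=shot("wrist","w2")
p,T=tcp_for(558,-280.5,0,58,0); print(p,rel(p,T),readout.get_state()["contact_force"],readout.get_state()["opening"])
```

```text
[ 511.84294696 -354.36672573   29.43611116] [ 2.0e-03  3.0e-03  1.0e-03 -1.5e+00  1.8e+00 -3.8e+00] [-0.19610618 -0.46449563  0.09559602] 0.6478314619686759
```

View pics/w2.png

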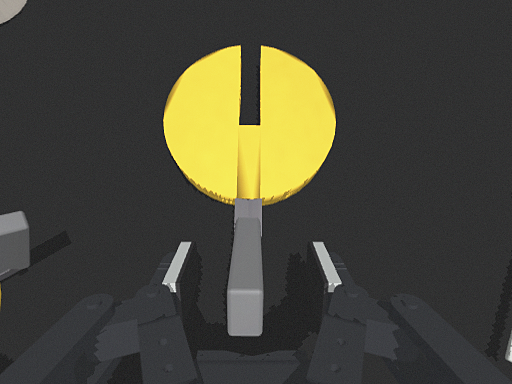

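The handle sits between the pads, from (249,200) to (245,310), with the pads at 185 and 320, so I'm closing.

>>> move_arm --pt "0 0 0 -1 1 -3 255" --pt "0 0 0 -1 1 -3 255" --pt "0 0 0 -1 1 -3 255" --pt "0 0 0 -1 1 -3 255" --pt "0 0 0 -1 1 -3 255" --pt "0 0 0 -1 1 -3 255" --newtons 100

```text
time: 4.5
eef_pos: [0.5123, -0.3563, 0.0317]
tcp_rot: [0.389, 0.588, 0.018, 0.709]
contact_force: [-3.5, -1.9, 5.4]
opening: 0.149
```

Run:
```python
from fit import *
c=shot("wrist","w3"); hs=cv2.cvtColor(c["color"],cv2.COLOR_RGB2HSV); H,S,V=[hs[...,i] for i in range(3)]
m=(H>20)&(H<35)&(S>120)&(V>80)
print(slotdisc(c,m,.02,(200,120)))
s=readout.get_state(); r=R.from_quat(s["tcp_rot"]).as_matrix(); print(s["eef_pos"],r.round(3),s["contact_force"],np.degrees(np.arctan2(-r[0,2],r[1,2])),s["opening"])
```

```text
(array([ 558.65408965, -281.55004963]), np.float64(58.02608602442161), np.float64(0.3934207042526686), np.float64(1.425083946962409), np.int64(237), 1049)
[ 0.5123187  -0.35628721  0.03169135] [[ 0.307  0.432  0.848]
 [ 0.484  0.696 -0.53 ]
 [-0.82   0.573  0.005]] [-2.10083672 -1.57136391  6.20519344] -122.02086947138662 0.14657787232755387
```

View pics/w3.png

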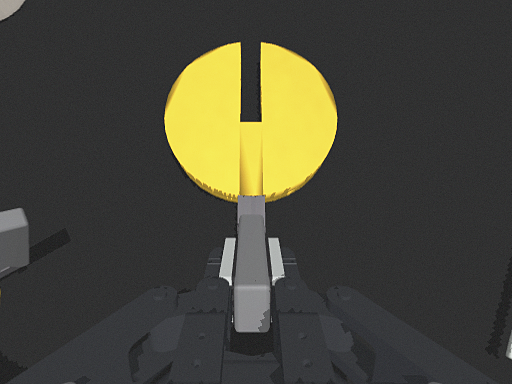

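The handle is held: the opening is about 12.5 mm, and the disc is measured at (558.7,-281.5) with yaw 58°, which matches the tool. Next I'll lift and go to a pre-insert pose.

```bash
cat >> h.py <<'E'
def discmove(disc,psi,along=88.0,lat=0.0,up=31.7):
    """relative move for held disc to reach (x,y,z mm),psi; assumes tool z axis marks psi"""
    s=readout.get_state(); r=R.from_quat(s["tcp_rot"]).as_matrix()
    p0=np.degrees(np.arctan2(r[0,2],-r[1,2]))
    a=np.radians(psi); t=np.array([disc[0]-along*np.cos(a)-lat*-np.sin(a),disc[1]-along*np.sin(a)-lat*np.cos(a),disc[2]+up])
    # level roll/pitch error of tool vs ideal:
    return dict(turn=rel(t,tool(psi))[:3],dz=np.radians(psi-p0).round(4),shift=(t-np.array(s["eef_pos"])*1000).round(1),psi=p0.round(2))
E
python3 - <<'E'
from h import *
a=np.radians(74)
print(discmove((610-135*np.cos(a),35.5-135*np.sin(a),80),74))
E
```

```text
{'turn': array([0.003, 0.004, 0.28 ]), 'dz': np.float64(0.2796), 'shift': array([ 36.2, 177.4,  80. ]), 'psi': np.float64(57.98)}
```

>>> move_arm --pt "0 0 0 0 0 15 255" --pt "0 0 0 0 0 40 255" --pt "0 0 0 0 0 70 255" --pt "0 0 0.08 0 20 80 255" --pt "0 0 0.16 8 50 80 255" --pt "0 0 0.24 18 85 80 255" --pt "0 0 0.28 28 120 80 255" --pt "0 0 0.28 34 150 80 255" --pt "0 0 0.28 36 170 80 255" --pt "0 0 0.28 36 177 80 255" --pt "0 0 0.28 36 177 80 255"

```text
time: 5.65
eef_pos: [0.5479, -0.1788, 0.1115]
tcp_rot: [0.303, 0.637, 0.117, 0.699]
contact_force: [-0.2, -0.8, -3.0]
opening: 0.147
```

Run:
```python
from fit import *
c=shot("wrist","w4"); shot("side","side4")
s=readout.get_state(); print(s["eef_pos"],s["contact_force"],s["wrist_torque"],s["opening"],s["qpos"])
a=np.radians(74);print(discmove((610-135*np.cos(a),35.5-135*np.sin(a),80),74))
```

```text
[ 0.54830196 -0.18053935  0.11178683] [-0.03726524  0.05548652 -3.93503912] [-0.82871668  0.25961992  0.01510627] 0.15134666882258221 [-0.7277791   0.3068958   1.8771148   0.56810885  1.29426784 -0.70308828]
{'turn': array([0.003, 0.005, 0.001]), 'dz': np.float64(0.0008), 'shift': array([ 0.2,  1.7, -0.1]), 'psi': np.float64(73.96)}
```

View pics/w4.png

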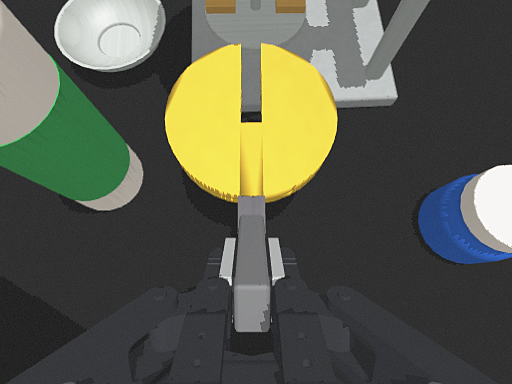

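View pics/side4.png

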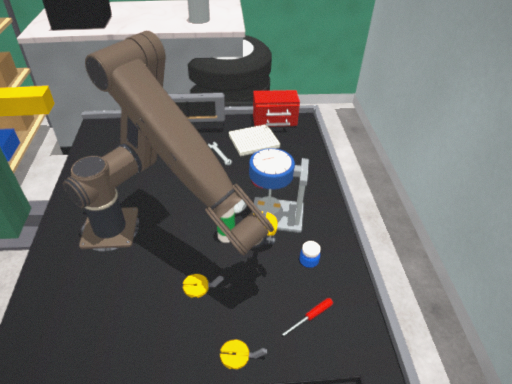

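Run:
```python
from h import *
c=load("w4"); cv2.imwrite('pics/w4c.png',cv2.resize(c["color"][0:60,190:320],None,fx=6,fy=6,interpolation=cv2.INTER_NEAREST)[:,:,::-1])
```

```text
(no output)
```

View pics/w4c.png

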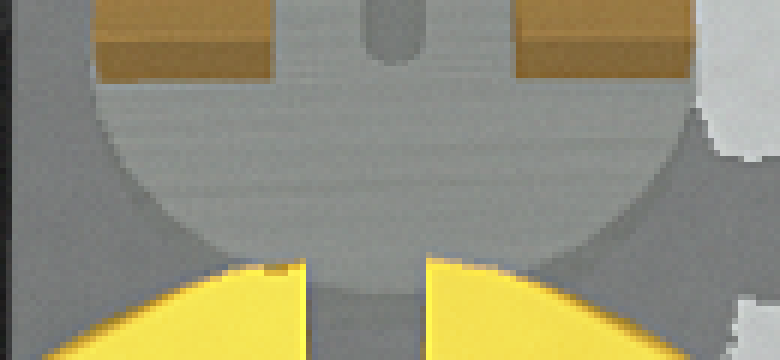

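The crop shows the bars' lower front edges at crop y≈80 (left, x 97–272) and y≈77 (right, x 515–690), and the foot of the rod at (395,66).

Run:
```python
from h import *
c=load("w4"); px=lambda x,y:[190+x/6-.5,y/6-.5]
P=plane(c,[px(97,80.5),px(272,80.5),px(515,77.5),px(690,77.5)],.055)*1000
print(P.round(1)); v=P[3]-P[0]; print("key deg low edge",np.degrees(np.arctan2(v[1],v[0])),np.linalg.norm(v), "mid",(P[0]+P[3])/2,(P[1]+P[2])/2)
Q=plane(c,[px(96,41.5),px(692,38)],.062)*1000; v=Q[1]-Q[0]; print("upper edge",np.degrees(np.arctan2(v[1],v[0])),np.linalg.norm(v),Q.mean(0))
print("rod foot front",(plane(c,[px(395,66)],.055)*1000).round(1), (plane(c,[px(365,40),px(425,40)],.055)*1000).round(1))
k=np.radians(-14);mid=(P[0]+P[3])/2; print("axis est",mid[:2]+7.5*np.array([-np.sin(k),np.cos(k)]))
# brass row edges by gradient, subpixel
g=cv2.cvtColor(c["color"],cv2.COLOR_RGB2HSV)[:30,:,1].astype(float)
for a,b in((209,234),(278,303)):
    r=[]
    for u in range(a,b):
        d=-np.diff(g[6:20,u]); d=np.clip(d,0,None); d[d<.3*d.max()]=0; r.append((6.5+(d*np.arange(len(d))).sum()/d.sum()))
    print(a,np.mean(r[:12]),np.mean(r[-12:]))
```

```text
[[567.8  39.   55. ]
 [592.8  32.1  55. ]
 [627.8  23.   55. ]
 [652.9  16.1  55. ]]
key deg low edge -15.117457460467653 88.1392921170128 mid [610.39095218  27.55062409  55.        ] [610.32293983  27.52301756  55.        ]
upper edge -15.041775665665755 86.43724700591302 [610.29738927  27.39999633  62.        ]
rod foot front [[611.2  29.8  55. ]] [[608.2  35.8  55. ]
 [616.9  33.4  55. ]]
axis est [612.20536639  34.82784203]
209 12.984092759873718 12.874352103183796
278 12.5 12.5
```

The key line is at -15.1° (length 88 mm as specified), and the rod axis is at about (612.3,34.6). I'm inserting at slot yaw 74.9°.

Run:
```python
from h import *
a=np.radians(74.9);
for b,z in((75,70),(0,70),(0,66)): print(discmove((612.3-b*np.cos(a),34.6-b*np.sin(a),z),74.9))
```

```text
{'turn': array([0.003, 0.005, 0.016]), 'dz': np.float64(0.0165), 'shift': array([ 21.5,  57.8, -10.1]), 'psi': np.float64(73.96)}
{'turn': array([0.003, 0.005, 0.016]), 'dz': np.float64(0.0165), 'shift': array([ 41.1, 130.2, -10.1]), 'psi': np.float64(73.96)}
{'turn': array([0.003, 0.005, 0.016]), 'dz': np.float64(0.0165), 'shift': array([ 41.1, 130.2, -14.1]), 'psi': np.float64(73.96)}
```

>>> move_arm --pt "0.003 0.005 0.016 11 28 -8 255" --pt "0.003 0.005 0.016 21.5 58 -10 255" --pt "0.003 0.005 0.016 21.5 58 -10 255" --pt "0.003 0.005 0.016 24 67 -10 255" --pt "0.003 0.005 0.016 27.5 80 -10 255" --pt "0.003 0.005 0.016 30 90 -10 255" --pt "0.003 0.005 0.016 30 90 -10 255"

```text
time: 6.45
eef_pos: [0.5782, -0.0894, 0.1018]
tcp_rot: [0.299, 0.641, 0.122, 0.696]
contact_force: [-0.3, -0.7, -2.9]
opening: 0.145
```

Run:
```python
from fit import *
c=shot("wrist","w5"); 
s=readout.get_state(); print(s["eef_pos"],s["contact_force"],s["wrist_torque"])
a=np.radians(74.9);print(discmove((612.3,34.6,70),74.9))
```

```text
[ 0.57823388 -0.09010072  0.10179554] [-0.44408946  0.06382058 -3.49982837] [-0.88002585  0.27947617 -0.03621657]
{'turn': array([ 0.001, -0.   , -0.   ]), 'dz': np.float64(-0.0004), 'shift': array([11.1, 39.7, -0.1]), 'psi': np.float64(74.92)}
```

View pics/w5.png

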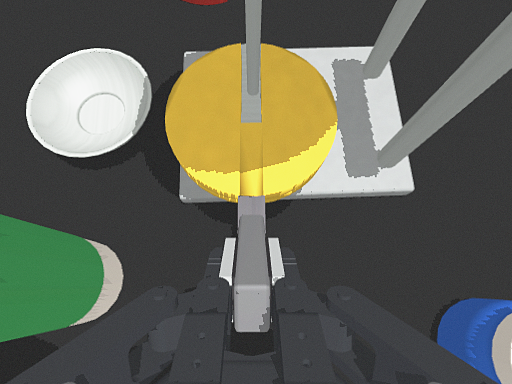

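The rod at (253,90) is inside the slot (241–261), about 1 mm right of its middle. I'm driving on with a 1 mm sideways correction.

>>> move_arm --pt "0 0 0 3 8 0 255" --pt "0 0 0 6 18 0 255" --pt "0 0 0 9 28 0 255" --pt "0 0 0 11 36 0 255" --pt "0 0 0 12 39.5 0 255" --pt "0 0 0 12 39.5 0 255"

```text
time: 7.1
eef_pos: [0.5902, -0.0498, 0.1017]
tcp_rot: [0.299, 0.641, 0.122, 0.696]
contact_force: [0.2, 0.6, -4.5]
opening: 0.151
```

Run:
```python
from fit import *
c=shot("wrist","w6"); shot("side","side6")
s=readout.get_state(); print(s["eef_pos"],s["contact_force"],s["wrist_torque"])
print(discmove((613.2,34.4,62),74.9))
```

```text
[ 0.59024141 -0.05054825  0.10175984] [-0.66998146  0.39724399 -3.03996312] [-0.86478172  0.2572852   0.05182963]
{'turn': array([ 0.001, -0.   , -0.001]), 'dz': np.float64(-0.0007), 'shift': array([ 0. , -0. , -8.1]), 'psi': np.float64(74.94)}
```

View pics/w6.png

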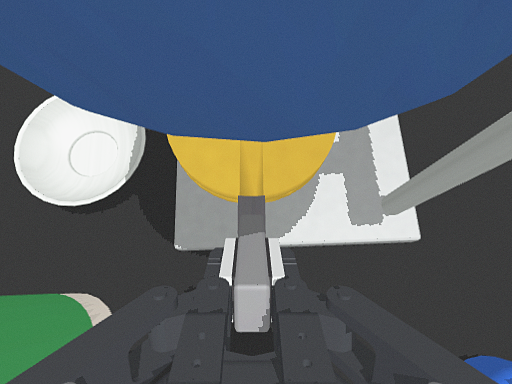

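>>> move_arm --pt "0 0 0 0 0 -4 255" --pt "0 0 0 0 0 -8 255" --pt "0 0 0 0 0 -10 255" --pt "0 0 0 0 0 -11 255"

```text
time: 7.6
eef_pos: [0.5899, -0.0506, 0.0901]
tcp_rot: [0.299, 0.641, 0.122, 0.696]
contact_force: [-0.5, -0.2, -4.3]
opening: 0.154
```

Disc height is now about 58.4 mm with no contact, so the groove is already over the key. I'm going the rest of the way down.

>>> move_arm --pt "0 0 0 0 0 -2 255" --pt "0 0 0 0 0 -3.4 255" --pt "0 0 0 0 0 -4.2 255" --pt "0 0 0 0 0 -4.2 255"

```text
time: 8.0
eef_pos: [0.5902, -0.0507, 0.0867]
tcp_rot: [0.299, 0.641, 0.122, 0.696]
contact_force: [-1.9, -0.5, 1.6]
opening: 0.15
```

Run:
```python
from h import *
s=readout.get_state(); print(s["eef_pos"],s["contact_force"],s["wrist_torque"],discmove((613.2,34.4,55),74.9))
c=shot("side","side7"); cv2.imwrite('pics/side7c.png',cv2.resize(c["color"][140:260,210:330],None,fx=5,fy=5,interpolation=cv2.INTER_CUBIC)[:,:,::-1])
```

```text
[ 0.59015692 -0.05070551  0.08672621] [-1.92568182 -0.51434082  1.64992735] [-0.37564618  0.31603722  0.25833718] {'turn': array([-0.   , -0.   , -0.001]), 'dz': np.float64(-0.0008), 'shift': array([ 0.1,  0.1, -0. ]), 'psi': np.float64(74.95)}
```

View pics/side7c.png

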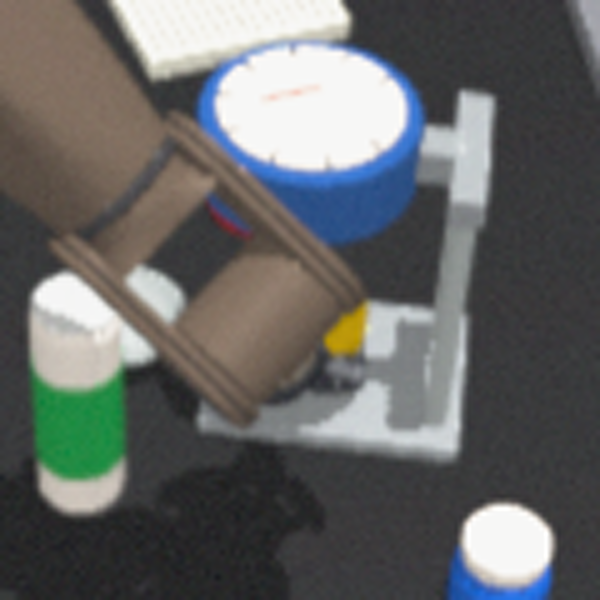

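Contact came at disc height 55.0 mm, so it is seated on the tray. I'm opening and backing out along the handle.

>>> move_arm --pt "0 0 0 0 0 0 190" --pt "0 0 0 0 0 0 120" --pt "0 0 0 0 0 0 90" --pt "0 0 0 0 0 0 90" --pt "0 0 0 -2 -6 9 90" --pt "0 0 0 -5 -20 28 90" --pt "0 0 0 -9 -34 50 90" --pt "0 0 0 -15 -56 80 90" --pt "0 0 0 -20 -80 95 90" --pt "0 0 0 -20 -110 95 90" --pt "0 0 0 -20 -110 95 90"

```text
time: 9.15
eef_pos: [0.5708, -0.1647, 0.1836]
tcp_rot: [0.299, 0.639, 0.12, 0.698]
contact_force: [0.5, 0.4, -0.3]
opening: 0.645
```

Run:
```python
from h import *
s=readout.get_state(); print(s["eef_pos"],s["contact_force"],s["qpos"])
c=shot("side","side8"); cv2.imwrite('pics/side8c.png',cv2.resize(c["color"][140:260,210:330],None,fx=5,fy=5,interpolation=cv2.INTER_CUBIC)[:,:,::-1])
shot("wrist","w8")
```

```text
[ 0.57076484 -0.16467652  0.18360352] [ 0.54897257  0.39641012 -0.25276078] [-0.68129422  0.24014896  1.81013512  0.56149792  1.39320381 -0.60340826]
```

View pics/side8c.png

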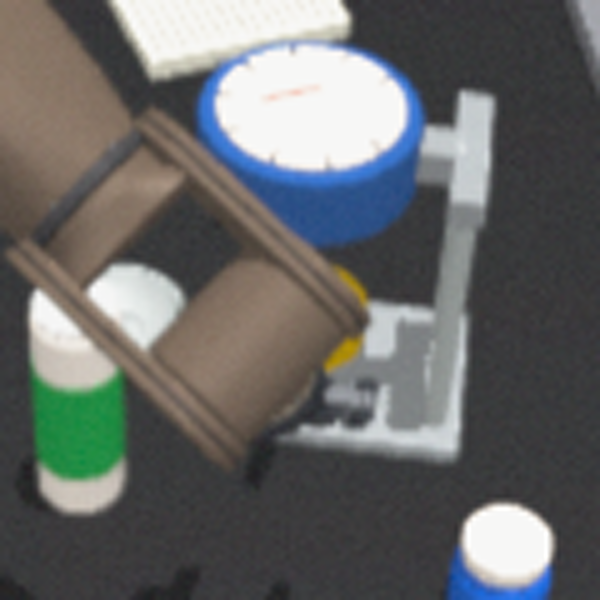

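View pics/w8.png

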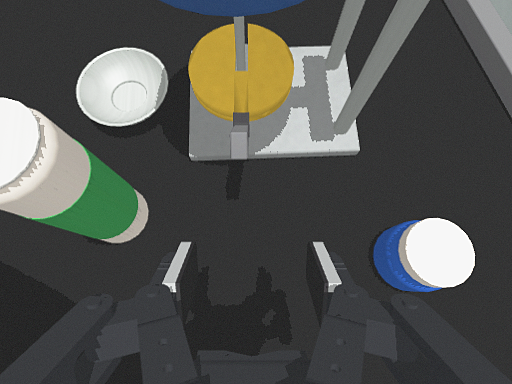

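The wrist view shows the yellow disc at (241,72) on the tray, with the rod at the inner end of its slot at (240,70). I'll check its height and tilt by depth and prepare the red disc.

```bash
cat > chk.py <<'E'
from h import *
def flat(c,colour,box=None):
    hs=cv2.cvtColor(c["color"],cv2.COLOR_RGB2HSV); H,S,V=[hs[...,i] for i in range(3)]
    m=((H>18)&(H<35) if colour=='y' else ((H<8)|(H>172)))&(S>110)&(V>60)
    if box: b=np.zeros_like(m); b[box[1]:box[3],box[0]:box[2]]=1; m&=b
    P=cloud(c)[cv2.erode(m.astype(np.uint8),np.ones((3,3)))>0]*1000; P=P[np.isfinite(P[:,0])]
    z=np.median(P[:,2]); P=P[abs(P[:,2]-z)<8]
    for _ in range(3):
        k,*_r=np.linalg.lstsq(np.c_[P[:,:2]-P[:,:2].mean(0),np.ones(len(P))],P[:,2],rcond=None)
        e=P[:,2]-np.c_[P[:,:2]-P[:,:2].mean(0),np.ones(len(P))]@k; P=P[abs(e)<2.5*e.std()+.1]
    print(colour,"top z",k[2].round(2),"slopes",k[:2].round(4),"n",len(P),"mean",P.mean(0).round(1))
if __name__=="__main__":
    from fit import slotdisc
    c=load("w8"); flat(c,'y')
    hs=cv2.cvtColor(c["color"],cv2.COLOR_RGB2HSV); H,S,V=[hs[...,i] for i in range(3)]
    m=(H>18)&(H<35)&(S>110)&(V>60)
    print(slotdisc(c,m,.075,(212,70)))
    flat(load("top0"),'r',(170,155,210,195))
    t=load("top0"); hs=cv2.cvtColor(t["color"],cv2.COLOR_RGB2HSV); H,S,V=[hs[...,i] for i in range(3)]
    m=((H<8)|(H>172))&(S>110)&(V>60); print(slotdisc(t,m,.02,(189,180)))
    for cen,ps in (((614,244),-75),):
        p,T=tcp_for(*cen,0,ps,150,1); print(p,rel(p,T)); p,T=tcp_for(*cen,0,ps,150,-1); print(p,rel(p,T))
E
python3 chk.py
```

```text
y top z 74.07 slopes [ 0.0005 -0.0047] n 6424 mean [611.3  29.7  74.1]
(array([612.18175789,  32.95159785]), np.float64(76.8614086255183), np.float64(-1.2382702256037175), np.float64(1.8667682321103567), np.int64(150), 415)
r top z 19.24 slopes [-0.0034 -0.0061] n 525 mean [613.7 245.9  19.2]
(array([615.0504937 , 243.63831568]), np.float64(-74.10840699991273), np.float64(-0.4220075125728448), np.float64(0.9164637020347481), np.int64(43), 19)
[569.18845535 411.23896139 152.3089178 ] [ -0.      0.     -2.616  -0.8   572.7   -29.8  ]
[569.18845535 411.23896139 152.3089178 ] [-1.234e+00  1.000e-03  4.580e-01 -8.000e-01  5.727e+02 -2.980e+01]
```

The yellow disc's top is at about 74 mm and flat (tilt 0.005), so it is seated. The red disc is at about (614.5,243.8) with yaw about -74.5°, so I'm going over high to its handle.

>>> move_arm --pt "0 0 0 -10 -10 45 90" --pt "0 0 0 -20 -10 90 90" --pt "0 0 0 -35 -5 135 90" --pt "0 0 0 -50 0 180 90" --pt "-0.1 0 0.04 -65 10 220 90" --pt "-0.2 0 0.07 -80 40 245 90" --pt "-0.3 0 0.11 -90 85 250 90" --pt "-0.42 0 0.15 -95 130 250 90" --pt "-0.54 0 0.2 -95 180 250 90" --pt "-0.66 0 0.25 -95 230 250 90" --pt "-0.78 0 0.29 -95 280 250 90" --pt "-0.9 0 0.33 -95 330 250 90"

```text
time: 10.45
eef_pos: [0.4735, 0.1714, 0.433]
tcp_rot: [-0.14, 0.667, -0.059, 0.729]
contact_force: [1.1, -1.1, -0.4]
opening: 0.649
```

Run:
```python
from h import *
p,T=tcp_for(614.5,243.8,0,-74.5,150,-1); print(p,rel(p,T)); print(readout.get_state()["qpos"].round(2))
```

```text
[568.23074491 410.64154391 152.3089178 ] [-3.310e-01  5.000e-03  1.320e-01  9.480e+01  2.393e+02 -2.807e+02]
[ 0.29 -0.17  1.71 -0.29  1.58  0.17]
```

>>> move_arm --pt "-0.1 0 0.04 10 45 0 90" --pt "-0.2 0 0.08 25 90 0 90" --pt "-0.3 0.003 0.12 40 135 -10 90" --pt "-0.331 0.005 0.132 55 175 -25 90" --pt "-0.331 0.005 0.132 70 215 -50 90" --pt "-0.331 0.005 0.132 85 239 -90 90" --pt "-0.331 0.005 0.132 95 239 -135 90" --pt "-0.331 0.005 0.132 95 239 -180 90" --pt "-0.331 0.005 0.132 95 239 -230 90" --pt "-0.331 0.005 0.132 95 239 -240 90" --pt "-0.331 0.005 0.132 95 239 -240 90"

```text
time: 11.55
eef_pos: [0.5667, 0.4099, 0.1901]
tcp_rot: [-0.304, 0.641, -0.12, 0.695]
contact_force: [1.0, -0.2, 1.0]
opening: 0.646
```

Run:
```python
from fit import *
c=shot("wrist","w9")
s=readout.get_state(); print(s["eef_pos"],s["qpos"].round(2))
t=shot("top","top9")
```

```text
[0.56819109 0.41074178 0.19379247] [ 0.67  0.54  1.39 -0.56  1.49  0.53]
```

View pics/w9.png

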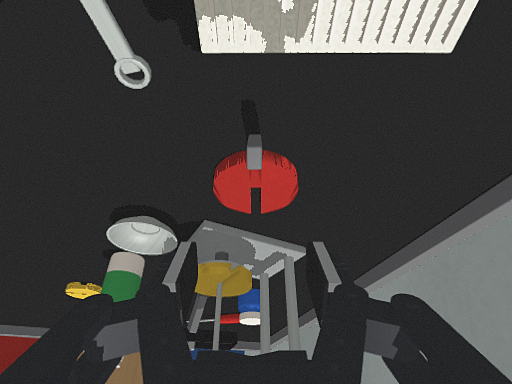

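View pics/top9.png

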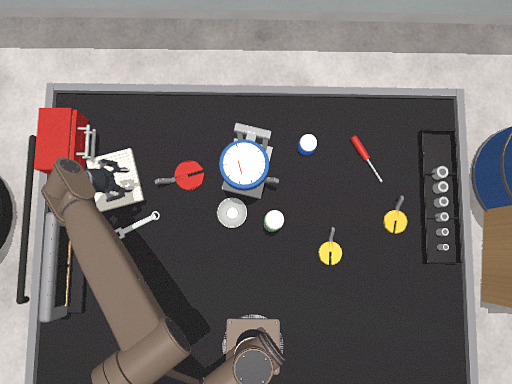

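The red disc is at (256,180) in the wrist view, with its handle at (254,152) and its slot at (256,200), centred. The filter lies clear at the top. I'll refine the pose.

Run:
```python
from fit import *
c=load("w9"); hs=cv2.cvtColor(c["color"],cv2.COLOR_RGB2HSV); H,S,V=[hs[...,i] for i in range(3)]
m=((H<8)|(H>172))&(S>110)&(V>60); print(slotdisc(c,m,.02,(230,185)))
c=load("top9"); hs=cv2.cvtColor(c["color"],cv2.COLOR_RGB2HSV); H,S,V=[hs[...,i] for i in range(3)]
m=((H<8)|(H>172))&(S>110)&(V>60); print(slotdisc(c,m,.02,(189,182)))
for b in (60,0):
    p,T=tcp_for(615,244,0,-74.5,b,-1); print(p,rel(p,T))
```

```text
(array([616.63654117, 243.74781   ]), np.float64(-73.79866996561427), np.float64(0.4319460032324693), np.float64(3.2066684587376484), np.int64(117), 174)
(array([615.11418554, 243.49306151]), np.float64(-73.46020041235334), np.float64(-0.9116995225699791), np.float64(0.9187437641958255), np.int64(43), 19)
[582.52609209 361.09712899  78.58523382] [-2.000e-03  3.000e-03 -1.000e-03  1.330e+01 -5.020e+01 -1.176e+02]
[591.72299022 327.93418571  29.43611116] [-2.000e-03  3.000e-03 -1.000e-03  2.250e+01 -8.330e+01 -1.668e+02]
```

>>> move_arm --pt "0 0 0.011 7 -25 -50 90" --pt "0 0 0.011 13 -50 -98 90" --pt "0 0 0.011 13 -51 -118 90" --pt "0 0 0.011 18 -67 -142 90" --pt "0 0 0.011 22.5 -84 -164 90" --pt "0 0 0.011 22.5 -84 -165 90" --pt "0 0 0.011 22.5 -84 -165 90"

```text
time: 12.35
eef_pos: [0.5934, 0.3284, 0.0344]
tcp_rot: [-0.303, 0.636, -0.116, 0.701]
contact_force: [0.3, 0.7, 0.8]
opening: 0.648
```

Run:
```python
from h import *
c=shot("wrist","w10")
s=readout.get_state(); print(s["eef_pos"],s["contact_force"])
```

```text
[0.59366681 0.32901604 0.03496405] [0.03569256 0.49911871 0.86976732]
```

View pics/w10.png

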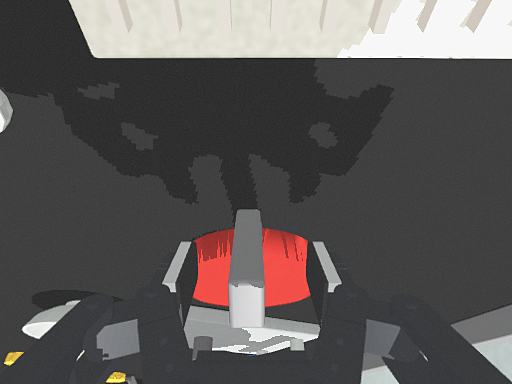

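The handle (248,270) is between the pads at 182 and 318, so I'm closing.

>>> move_arm --pt "0 0 0 -2 -1.5 -3 150" --pt "0 0 0 -2 -1.5 -3 200" --pt "0 0 0 -2 -1.5 -3 255" --pt "0 0 0 -2 -1.5 -3 255" --pt "0 0 0 -2 -1.5 -3 255" --pt "0 0 0 -2 -1.5 -3 255"

```text
time: 13.0
eef_pos: [0.592, 0.3285, 0.0335]
tcp_rot: [-0.303, 0.635, -0.115, 0.702]
contact_force: [-1.2, 4.0, 6.3]
opening: 0.149
```

Run:
```python
from fit import *
c=shot("wrist","w11");t=shot("top","top11")
s=readout.get_state(); r=R.from_quat(s["tcp_rot"]).as_matrix(); print(s["eef_pos"],s["contact_force"],s["opening"]); print(r.round(3))
print("psi",np.degrees(np.arctan2(-r[0,2],r[1,2])))
for c,z in((c,(215,270)),(t,(189,182))):
    hs=cv2.cvtColor(c["color"],cv2.COLOR_RGB2HSV); H,S,V=[hs[...,i] for i in range(3)]
    m=((H<8)|(H>172))&(S>110)&(V>60)
    try: print(slotdisc(c,m,.02,z))
    except Exception as e: print(repr(e))
```

```text
[0.59207223 0.32849286 0.03355676] [-0.18271323  2.74099602  4.87754648] 0.1495503938474862
[[ 0.168 -0.223  0.96 ]
 [-0.546  0.79   0.279]
 [-0.821 -0.572  0.011]]
psi -73.78939838639957
AssertionError()
(array([615.46986461, 243.46070918]), np.float64(-73.85611699492546), np.float64(-1.1937499339763278), np.float64(0.9572067334526844), np.int64(43), 20)
```

View pics/w11.png

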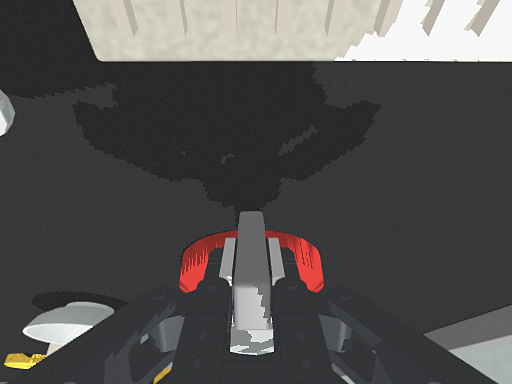

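The red handle is held: opening 0.15, and TCP-to-disc along distance 88 mm as with the yellow. I'll lift and turn it to about -100° in front of the rod on the +y side.

```bash
cat >> h.py <<'E'
def redmove(disc,psi,along=88.0,lat=0.0,up=33.5):
    s=readout.get_state(); a=np.radians(psi)
    t=np.array([disc[0]-along*np.cos(a)+lat*np.sin(a),disc[1]-along*np.sin(a)-lat*np.cos(a),disc[2]+up])
    return rel(t,tool(psi,-1))
E
python3 - <<'E'
from h import *
a=np.radians(-100); u=np.array([np.cos(a),np.sin(a)])
for b in (150,): 
  d=np.array([613.2,34.4])-b*u; print(d,redmove((*d,90),-100))
E
```

```text
[639.24722665 182.12116295] [-3.00e-03  1.10e-02 -4.57e-01  6.25e+01 -5.97e+01  8.99e+01]
```

>>> move_arm --pt "0 0 0 0 0 15 255" --pt "0 0 0 0 0 45 255" --pt "0 0 0 0 0 80 255" --pt "0 0 -0.1 15 -8 90 255" --pt "0 0 -0.2 28 -20 90 255" --pt "0 0 -0.3 42 -35 90 255" --pt "0 0 -0.4 55 -50 90 255" --pt "0 0 -0.457 62.5 -60 90 255" --pt "0 0 -0.457 62.5 -60 90 255" --pt "0 0 -0.457 62.5 -60 90 255"

```text
time: 14.1
eef_pos: [0.654, 0.2686, 0.1227]
tcp_rot: [-0.152, 0.687, -0.271, 0.657]
contact_force: [-0.2, -0.0, -3.4]
opening: 0.148
```

Run:
```python
from fit import *
c=shot("wrist","w12");t=shot("top","top12"); d=shot("side","side12")
s=readout.get_state(); print(s["eef_pos"],s["contact_force"],s["wrist_torque"],s["qpos"].round(2))
hs=cv2.cvtColor(t["color"],cv2.COLOR_RGB2HSV); H,S,V=[hs[...,i] for i in range(3)]
m=((H<8)|(H>172))&(S>110)&(V>60); m[:,:150]=0
print("disc red px",[ (st,ce) for st,ce in zip(*cv2.connectedComponentsWithStats(m.astype(np.uint8))[2:]) if st[4]>100][1:])
print(redmove((639.2,182.1,90),-100))
o=np.hstack([cv2.resize(t["color"][110:230,150:290],None,fx=3,fy=3),cv2.resize(d["color"][130:250,210:330],None,fx=3,fy=3)])
cv2.imwrite('pics/c12.png',o[:,:,::-1])
```

```text
[0.65350591 0.26958458 0.12334089] [-0.26807677  0.26470047 -3.03346074] [ 0.86721717 -0.08418956 -0.0190411 ] [ 0.42  0.67  1.34 -0.5   1.51  0.72]
disc red px [(array([350, 135,  20,  26, 206], dtype=int32), array([359.49514563, 147.51456311])), (array([188, 149,  31,  32, 774], dtype=int32), array([202.77648579, 164.68217054]))]
[-0.001  0.01  -0.003  1.    -0.8    0.2  ]
```

View pics/c12.png

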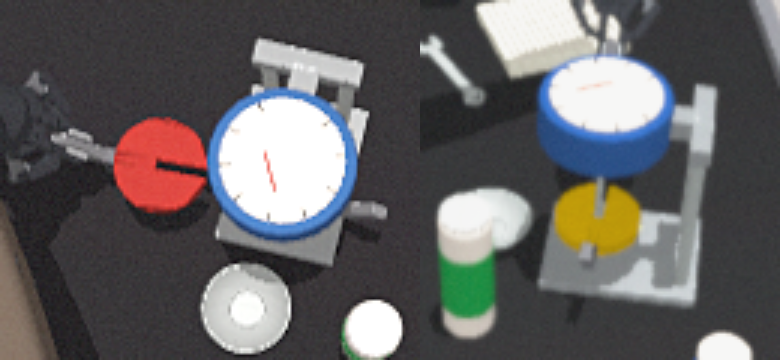

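View pics/w12.png

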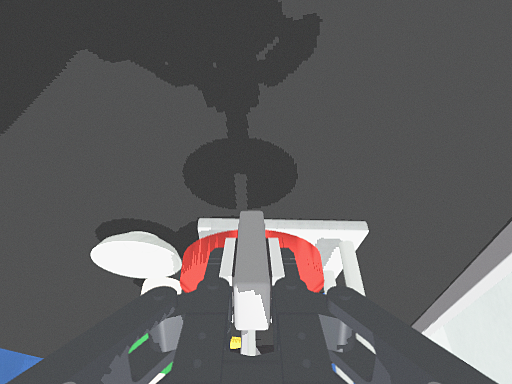

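The crop shows the red disc held flat with its slot towards the rod, and the yellow disc seated with its handle at the right. I'll check the red pose against the tool in the top view before inserting.

Run:
```python
from fit import *
from chk import flat
t=load("top12"); hs=cv2.cvtColor(t["color"],cv2.COLOR_RGB2HSV); H,S,V=[hs[...,i] for i in range(3)]
m=((H<8)|(H>172))&(S>110)&(V>60); flat(t,'r',(180,140,225,190))
print(slotdisc(t,m,.11,(200,158)))
p=np.array(readout.get_state()["eef_pos"])*1000; a=np.radians(-100); print("kin disc",p[:2]+88*np.array([np.cos(a),np.sin(a)]),p[2]-33.5)
d=np.array([613.2,34.4]);u=np.array([np.cos(a),np.sin(a)])
for b in (75,40,0): print(b,redmove((*(d-b*u),86),-100))
d8=load("side12"); P=cloud(d8)
y=load("side12"); flat(y,'y',(250,185,300,225))
```

```text
r top z 108.15 slopes [ 0.0014 -0.0035] n 593 mean [636.2 185.3 108.2]
(array([637.12236033, 181.8628544 ]), np.float64(-98.20219116285307), np.float64(-2.424403079404486), np.float64(1.0056478457617826), np.int64(47), 24)
kin disc [638.22486639 182.92149625] 89.84088814264842
75 [-1.00e-03  1.00e-02 -3.00e-03 -1.20e+01 -7.47e+01 -3.80e+00]
40 [-1.000e-03  1.000e-02 -3.000e-03 -1.810e+01 -1.091e+02 -3.800e+00]
0 [-1.000e-03  1.000e-02 -3.000e-03 -2.500e+01 -1.485e+02 -3.800e+00]
y top z 76.52 slopes [-0.0004  0.0119] n 367 mean [609.5  28.9  76.5]
```

>>> move_arm --pt "0 0 0 -4 -25 -4 255" --pt "0 0 0 -8 -50 -4 255" --pt "0 0 0 -11 -68 -4 255" --pt "0 0 0 -12 -75 -4 255" --pt "0 0 0 -12 -75 -4 255" --pt "0 0 0 -12 -75 -4 255"

```text
time: 14.85
eef_pos: [0.6415, 0.1957, 0.1196]
tcp_rot: [-0.152, 0.687, -0.27, 0.658]
contact_force: [-0.4, 0.1, -3.3]
opening: 0.149
```

Run:
```python
from h import *
d=shot("side","side13"); cv2.imwrite('pics/side13c.png',cv2.resize(d["color"][150:230,230:310],None,fx=7.5,fy=7.5,interpolation=cv2.INTER_CUBIC)[:,:,::-1])
c=shot("wrist","w13")
s=readout.get_state(); print(s["eef_pos"],s["contact_force"])
a=np.radians(-100);u=np.array([np.cos(a),np.sin(a)]);d0=np.array([613.2,34.4])
for b in (75,40,0): print(b,redmove((*(d0-b*u),86),-100))
p=np.array(s["eef_pos"])*1000; cen=p[:2]+88*u; n=np.array([-u[1],u[0]])
E=lambda x,y,z:[*( (cen+x*u+y*n)/1e3),z/1e3]
print((np.array(proj(d,[E(55,7,106),E(55,-7,106),E(-7,7,106),E(-7,-7,106),[.6132,.0344,.106],[.6132,.0344,.18],[.6132,.0344,.08]]))-[230,150])*7.5)
```

```text
[0.64160648 0.195833   0.11948938] [-0.15373022 -0.73571274 -3.74681235]
75 [-0.002  0.011 -0.004 -0.1   -0.9    0.   ]
40 [-2.00e-03  1.10e-02 -4.00e-03 -6.20e+00 -3.54e+01  0.00e+00]
0 [-2.00e-03  1.10e-02 -4.00e-03 -1.31e+01 -7.48e+01  0.00e+00]
[[314.30595874 315.795701  ]
 [286.851755   313.5871062 ]
 [321.20941525 234.63309087]
 [294.55222514 232.52501501]
 [298.12351919 343.1695513 ]
 [305.9770337  234.02784297]
 [295.48564165 379.74314736]]
```

View pics/side13c.png

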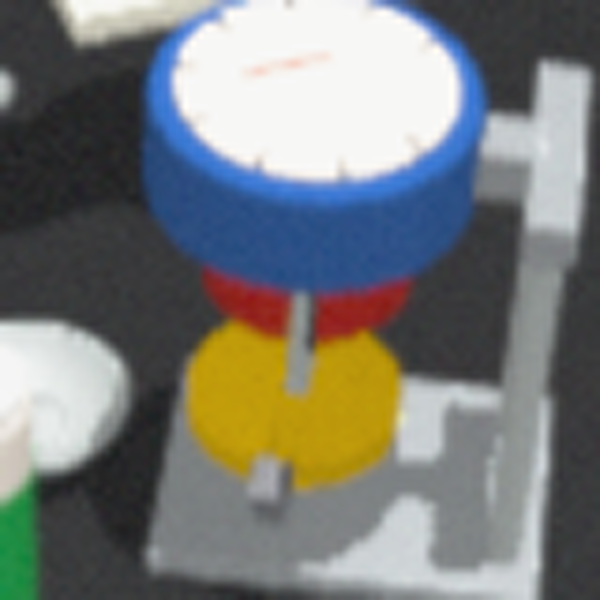

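View pics/w13.png

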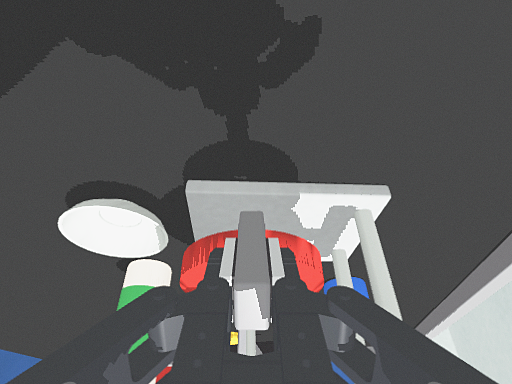

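In the side crop the rod is at x≈300 and the slot spans about 289–316, so they line up to about 1 mm. I'm sliding on slowly with -1 mm in x.

>>> move_arm --pt "0 0 0 -2 -4 0 255" --pt "0 0 0 -3 -10 0 255" --pt "0 0 0 -4.5 -18 0 255" --pt "0 0 0 -6 -26 0 255" --pt "0 0 0 -7.5 -35 0 255" --pt "0 0 0 -7.5 -35 0 255"

```text
time: 15.55
eef_pos: [0.6338, 0.1592, 0.1195]
tcp_rot: [-0.152, 0.687, -0.27, 0.657]
contact_force: [-0.3, 0.5, -3.3]
opening: 0.148
```

Run:
```python
from h import *
d=shot("side","side14"); cv2.imwrite('pics/side14c.png',cv2.resize(d["color"][150:230,230:310],None,fx=7.5,fy=7.5,interpolation=cv2.INTER_CUBIC)[:,:,::-1])
s=readout.get_state(); print(s["eef_pos"],s["contact_force"],s["wrist_torque"])
a=np.radians(-100);u=np.array([np.cos(a),np.sin(a)]);d0=np.array([612.2,34.4])
for b in (40,0): print(b,redmove((*(d0-b*u),86),-100))
```

```text
[0.63398508 0.15986996 0.11953679] [ 0.17822175 -0.40995236 -2.66691526] [ 0.8787538  -0.12677911 -0.02348865]
40 [-0.002  0.011 -0.003  0.4    0.6   -0.   ]
0 [-2.00e-03  1.10e-02 -3.00e-03 -6.50e+00 -3.88e+01 -0.00e+00]
```

View pics/side14c.png

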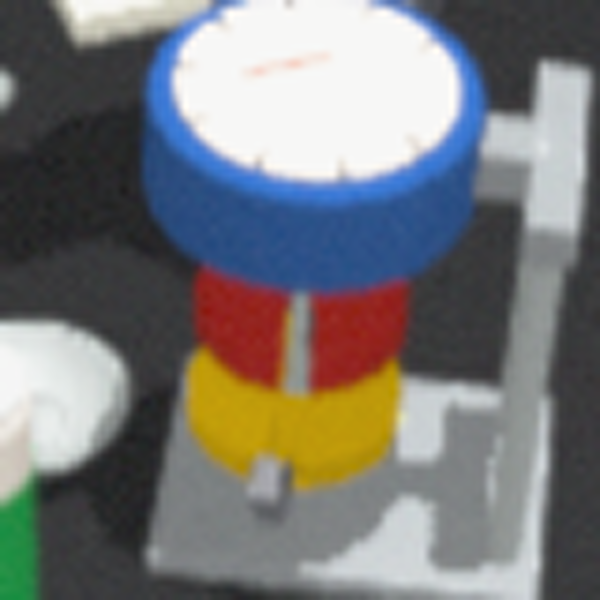

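The rod is in the red slot, now nearer its right edge (the gap shows at x 283–289), so I'll correct +1 mm and drive to the end.

>>> move_arm --pt "0 0 0 0 -5 0 255" --pt "0 0 0 -1.5 -14 0 255" --pt "0 0 0 -3 -24 0 255" --pt "0 0 0 -4.5 -32 0 255" --pt "0 0 0 -5.7 -38.5 0 255" --pt "0 0 0 -5.7 -38.5 0 255"

```text
time: 16.2
eef_pos: [0.6283, 0.1206, 0.1198]
tcp_rot: [-0.151, 0.687, -0.27, 0.658]
contact_force: [0.0, 0.2, -3.3]
opening: 0.153
```

Run:
```python
from h import *
d=shot("side","side15"); cv2.imwrite('pics/side15c.png',cv2.resize(d["color"][150:230,230:310],None,fx=7.5,fy=7.5,interpolation=cv2.INTER_CUBIC)[:,:,::-1])
s=readout.get_state(); print(s["eef_pos"],s["contact_force"],s["wrist_torque"])
print(redmove((613.2,34.4,75),-100))
```

```text
[0.62828478 0.12091181 0.11980504] [ 0.02172714  0.29102412 -3.39535101] [ 0.87011794 -0.11066961 -0.00360589]
[-2.00e-03  1.10e-02 -2.00e-03  2.00e-01  2.00e-01 -1.13e+01]
```

View pics/side15c.png

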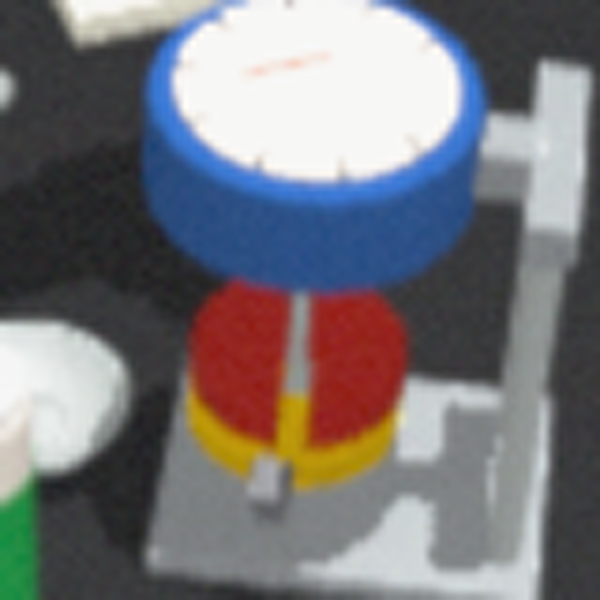

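The rod is near the inner end of the red slot and there is no contact, so I'm lowering.

>>> move_arm --pt "0 0 0 0 0 -4 255" --pt "0 0 0 0 0 -8 255" --pt "0 0 0 0 0 -9.5 255" --pt "0 0 0 0 0 -10.5 255" --pt "0 0 0 0 0 -11 255" --pt "0 0 0 0 0 -11.3 255"

```text
time: 16.85
eef_pos: [0.6281, 0.1209, 0.1089]
tcp_rot: [-0.152, 0.687, -0.271, 0.657]
contact_force: [-1.2, 0.5, -0.3]
opening: 0.152
```

Run:
```python
from h import *
d=shot("side","side16"); cv2.imwrite('pics/side16c.png',cv2.resize(d["color"][150:230,230:310],None,fx=7.5,fy=7.5,interpolation=cv2.INTER_CUBIC)[:,:,::-1])
s=readout.get_state(); print(s["eef_pos"],s["contact_force"],s["wrist_torque"])
print(redmove((613.2,34.4,75),-100))
```

```text
[0.62808727 0.1209002  0.10888914] [-1.28929883  0.78902075 -0.76684916] [ 0.51385075  0.28197939 -0.268776  ]
[-0.001  0.011 -0.002  0.4    0.2   -0.4  ]
```

View pics/side16c.png

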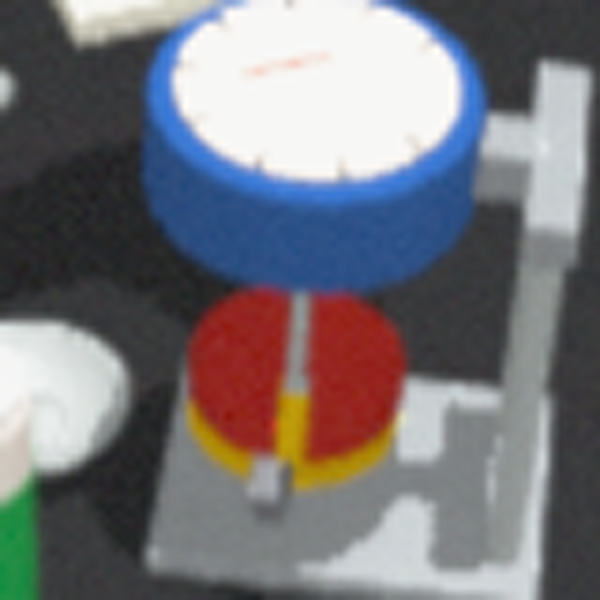

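Contact is just starting at 75.4 mm. I'll lower a touch more, open, and back out along the handle.

>>> move_arm --pt "0 0 0 0 0 -0.5 255" --pt "0 0 0 0 0 -0.7 255" --pt "0 0 0 0 0 -0.7 190" --pt "0 0 0 0 0 -0.7 120" --pt "0 0 0 0 0 -0.7 90" --pt "0 0 0 0 0 -0.7 90" --pt "0 0 0 1 6 8 90" --pt "0 0 0 3 18 26 90" --pt "0 0 0 6 34 49 90" --pt "0 0 0 10 57 82 90" --pt "0 0 0 14 85 110 90" --pt "0 0 0 14 110 110 90"

```text
time: 18.1
eef_pos: [0.6448, 0.233, 0.2265]
tcp_rot: [-0.149, 0.684, -0.27, 0.661]
contact_force: [0.1, 0.1, 1.4]
opening: 0.65
```

Run:
```python
from fit import *
from chk import flat
d=shot("side","side17"); cv2.imwrite('pics/side17c.png',cv2.resize(d["color"][150:230,230:310],None,fx=7.5,fy=7.5,interpolation=cv2.INTER_CUBIC)[:,:,::-1])
c=shot("wrist","w17")
flat(d,'r',(250,185,300,225))
s=readout.get_state(); print(s["eef_pos"],s["contact_force"])
```

```text
r top z 96.97 slopes [-0.002   0.0022] n 300 mean [610.5  30.2  97. ]
[0.6426174  0.23453387 0.22133465] [ 0.43418167 -0.14293433 -0.7254587 ]
```

View pics/side17c.png

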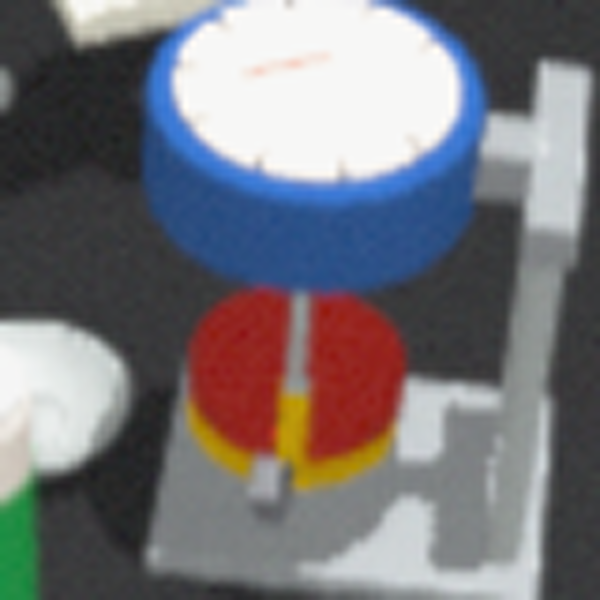

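View pics/w17.png

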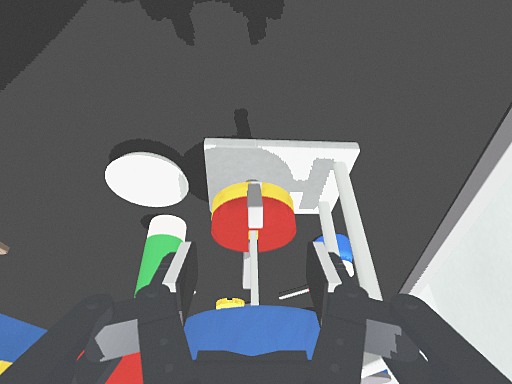

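Run:
```python
from h import *
from scipy.optimize import least_squares
def cen(name,z0,box,col):
    d=load(name); P=cloud(d)*1000; hs=cv2.cvtColor(d["color"],cv2.COLOR_RGB2HSV);H,S,V=[hs[...,i] for i in range(3)]
    m=(((H<8)|(H>172)) if col=='r' else (H>18)&(H<35))&(S>110)&(V>50)&(abs(P[...,2]-z0)<3)
    b=np.zeros_like(m);b[box[1]:box[3],box[0]:box[2]]=1;m&=b
    Q=P[m][:,:2]; h=cv2.convexHull(Q.astype(np.float32))[:,0]
    h=h[(h[:,1]<40)]
    f=least_squares(lambda p:np.hypot(*(h-p).T)-54.5,[612,34],loss='soft_l1'); print(name,f.x.round(1),len(h),abs(f.fun).mean().round(2),"edges",h.min(0).round(1),h.max(0).round(1))
cen("side17",97,(250,180,300,225),'r')
cen("side12",76.5,(250,180,300,225),'y')
```

```text
side17 [610.4  34.7] 12 0.76 edges [556.9 -19.3] [664.1  30.8]
side12 [610.7  35. ] 10 0.89 edges [557.7 -20.4] [658.7  31.1]
```

In the same side-camera frame, red fits at (610.4,34.7), yellow at (610.7,35.0) and the rod at (610.8,35.6). Both discs are flat and the arm is clear, so I'm handing in.

```bash
python3 -c "
from plant import ctrl,readout
print(readout.get_state()['contact_force']); print(ctrl.sign_off())"
```

```text
[ 0.43418167 -0.14293433 -0.7254587 ]
the job is handed in; nothing more can be done
None
```

I slid the 110 mm yellow disc onto the rod from the stand's -y side, with the slot square to the key at 74.9°. It dropped over the key without needing to be turned. I then slid the red disc on from the +y side and laid it on top. I let go of both, backed the gripper clear and handed the job in at about 18 s of the 72 s allowed.

Last checks:

| Check | Yellow disc | Red disc |
|---|---|---|
| Upper face above the cart | about 74 mm by wrist depth (75 nominal); side depth, which read about 1.5 mm high, gave 76.5 mm | about 97 mm by side depth (95 nominal), 20.5 mm above yellow in the same view |
| Tilt | under 0.012 rad | about 0.003 rad |
| Offset from the rod | about 1 mm | about 1 mm |

- **Slots:** they point about 175° apart, taken from the tool's angle at each placing.
- **Contact:** the wrist force was about zero with the gripper clear.
- **Bystanders:** I saw none move in the later pictures, but I did not measure their positions.
- **Disagreements:** wrist and side cameras differed by 1–2 mm on the rod's position, within their stated calibration. The wrist-camera fit put the yellow slot 2° away from the tool's angle. The top camera read the held red slot 2° and about 2 mm off the tool's estimate; I used the tool's, with small corrections from the side view. None of these caused contact.

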